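# Choose the free-running banding wheel

## Task

Two potter's banding wheels stand on the table and one of them has a dragging bearing. Give each empty wheel a good push round by its brass pin, an eighth of a turn or more, one way and without turning it back, to find out which runs freely. Then gently set the straight-sided clay cup upright in the middle of the free-running wheel, let go, give that wheel another push by its pin so that it runs on by itself with the cup on it, and leave it so.

Things in the scene. Friction and masses are not known exactly. Their poses are not given: they have to be found in the camera images.
- stand_a: Banding wheel A (potter's turntable): iron foot 130 mm across, too heavy to move, carrying a flat aluminium disc 200 mm across, its top face 60 mm above the table. Origin: on the wheel's axis at table height; z up; x axis points to where the pin stands at the start. The two wheels look alike and may stand on either side; one has a bad bearing.
- wheel_a (a joint): Angle (rad) of the disc of wheel A: 0 at the start, grows anticlockwise seen from above, no end stops. With a good bearing it turns with almost no force, and pushed at 0.1 m/s at the pin it coasts on by half a radian or more. With a bad one it takes about 4 N at the pin to turn it and it stops dead when the push stops.
- pin_a (a point): Top of the upright brass pin of wheel A, the part to push it by: 12 mm thick, 45 mm tall, fixed on the disc 85 mm from the axis, its top 105 mm above the table. It goes round with the disc.
- stand_b: Banding wheel B (potter's turntable): iron foot 130 mm across, too heavy to move, carrying a flat aluminium disc 200 mm across, its top face 60 mm above the table. Origin: on the wheel's axis at table height; z up; x axis points to where the pin stands at the start. The two wheels look alike and may stand on either side; one has a bad bearing.
- wheel_b (a joint): Angle (rad) of the disc of wheel B: 0 at the start, grows anticlockwise seen from above, no end stops. With a good bearing it turns with almost no force, and pushed at 0.1 m/s at the pin it coasts on by half a radian or more. With a bad one it takes about 4 N at the pin to turn it and it stops dead when the push stops.
- pin_b (a point): Top of the upright brass pin of wheel B, the part to push it by: 12 mm thick, 45 mm tall, fixed on the disc 85 mm from the axis, its top 105 mm above the table. It goes round with the disc.
- cup: Unglazed pale clay cup without a handle, a plain straight cylinder open at the top: 56 mm across, 80 mm tall, wall 4 mm, about 0.15 to 0.25 kg, standing upright. Origin: centre of its underside; z up. A shorter mug with a handle and a small bowl of the same clay stand near it.
Mind the look-alikes: they are no part of the job. What is shaped like the cup but red or turquoise is not meant. Leave any purple look-alike of the stand_b alone.

How it is judged:
By the outcome, as a careful person would: the job done as asked, in the order asked, and still so for the second after the job is handed in, with the robot touching nothing.
It also fails if it takes over 72 s, if anything falls off the work surface, if the arm or the gripper's body presses on something with over 40 N, if the wrist force passes 120 N, or if a joint passes its speed limit or range.

## Robot

A 7-joint arm with a two-finger parallel gripper is mounted at the origin on the work surface. World frame = base frame: x ahead of the robot, y to its left, z up, the work surface at z = 0. Lengths are in mm, angles in rad, forces in N, time in s.
With the tool pointing down it reaches from about 425 to 975 mm from the base axis. Payload 16.7 kg.
Tool frame: the origin (TCP) lies on the front face of the gripper's body, between the roots of the fingers; the fingertips stand ahead of it and the grasp point (between the pads) lies 54 mm ahead of it (ctrl.tip_extent is the z of the fingertips in the tool frame, in mm); z points along the fingers, x is the direction in which the jaws open and shut, and the axes are right-handed (so a half turn about z gives the same grasp; the last joint's range is limited). The gripper opens to 85 mm and grips with 20 to 120 N. Pads are 22 mm wide; open, the fingers measure 114 mm over their backs; the gripper's body (76 mm by 85 mm) begins 54 mm behind the grasp point. The pads swing forward as they close: fully open they stand 13 mm farther back than shut.
Start: joints at [1.165, 0.426, 0.074, 1.606, -0.034, 1.111, -0.067], TCP at [171.41, -652.84, 303.902] pointing down, gripper open.
Joint ranges: [-2.85, 2.85], [-0.5, 2.14], [-1.23, 1.37], [0.21, 2.46], [-1.02, 4.16], [0.16, 2.05], [-2.73, 2.73]. Speed limits (rad/s): [1.89, 1.89, 2.39, 2.39, 3.01, 3.01, 3.01].

## Interface

Orientations are given as a rotation vector (axis times angle).
In Python, from bench import get_state, eyes, ticket, ctrl gives the robot as it stands.
- The arm moves only by the shell command python3 -m handwheel 'ROWS' [OPENING] [FORCE]. ROWS is a JSON object of lists of equal length, an entry for each row: "delta_pos": the shift along the tool's x, y, z normalised to -1 to 1, where 1 is 50 mm, a list of three; "yaw": the turn about the tool's z normalised to -1 to 1, where 1 is 60 degrees. In form: {"delta_pos": [[tx, ty, tz], ...], "yaw": [yaw, ...]}. A call has 1 to 12 rows; each row shifts and turns the commanded pose from where the row before left it, along the tool's axes as they then stand; what a row does not reach is not made up. A row lasts 1/8 s, in which the tool goes at most 62.5 mm and 10.7 degrees, less where a joint would pass 70% of its speed; a pose out of reach is approached as far as the arm can. A call with a number of a shift or a turn outside -1 to 1 is refused whole. A call with a gripper value outside its range is refused whole. OPENING is the opening, from 0 (shut) to 1 (fully open), set as the call begins (- or left out, the last holds). The fingers move at their own pace and stop on an object; FORCE is the grip in N (left out, the last holds). Time passes only in rows, so rows that do not move let the fingers close. It gives the time, the measured TCP pose, the force and the opening at its end, in the units of the state.
- get_state(): the state, without advancing time (a new reading comes with each control period).
- eyes.read_camera(name): name is "scene" or "top" or "wrist"; returns (picture, depth): 384x512x3 uint8, blue, green, red; 384x512 float32, mm along the optical axis (not along the pixel's ray), 0 where there is no reading.
- eyes.camera_model(name): a dict with "fx", "fy", "cx", "cy" (pixels), "origin" and "rotation" of the camera in the world. Camera axes: x right, y up, looking along -z (the intrinsics and any distortion apply to the point x, -y, -z); pixel columns grow to the right and rows downward; lengths in mm; the calibration is good to about 2 mm. A picture is of the moment at which its call begins: read the wrist's pose just before it. camera_model takes no time and is no camera call; for the wrist camera it gives the pose at the moment of the call.
- ticket.finish_job(): hands the job in, once; it reports no verdict.
The state is a dict: "time": time; "q": joint angles; "joint_vel": joint speeds; "joint_torque": joint torques, N m; "ee_pos": TCP position; "orientation": TCP orientation; "ft_force": force on the tool from outside, world axes, zero at the start; "torque": the same for the moment, N m; "width": opening from 0.0 (shut) to 1.0 (fully open).
Only numpy, scipy, OpenCV 4.12 (cv2) and the standard library are available. Lean on these libraries where they do the work, as an engineer would, in place of code of your own. Each camera call takes 0.05 s, during which the arm holds its last target.

## Working session

There is one attempt and no reset: what is moved stays moved. The work goes in short steps, Python scripts to look and compute and a shell command to move; the robot and the scene stay as the last step left them, time stands still between calls to the robot, and variables do not carry over. Pictures are saved under pics/ and viewed, and the job is handed in when it is done.

```bash
ls; mkdir -p pics; cat > h.py <<'E'
import numpy as np,cv2
from bench import get_state, eyes, ticket, ctrl
def snap(n,f):
    m=eyes.camera_model(n); p,d=eyes.read_camera(n); p=np.array(p); cv2.imwrite('pics/'+f+'.png',p); np.savez('pics/'+f+'.npz',d=d,p=p,**{k:np.array(v) for k,v in m.items() if k in('fx','fy','cx','cy','origin','rotation')}); return p,d,m
def world(m,u,v,z):
    u=np.asarray(u,float);v=np.asarray(v,float)
    c=np.stack([(u-m['cx'])/m['fx']*z,-(v-m['cy'])/m['fy']*z,-z],-1)
    return c@np.array(m['rotation']).reshape(3,3).T+np.array(m['origin'])
E
python3 - <<'E'
from h import *
s=get_state()
print(s)
print(ctrl.tip_extent)
for n in('top','scene'):
    p,d,m=snap(n,n+'0'); print(n,{k:v for k,v in m.items()})
E
```

```text
pics
{'time': 0.0, 'q': array([ 1.16450853,  0.42673691,  0.07389971,  1.60658752, -0.03411756,
        1.11078727, -0.06708539]), 'joint_vel': array([ 0.00163939,  0.00017689, -0.00220656,  0.00053122, -0.00170882,
        0.00103033, -0.00101412]), 'joint_torque': array([-1.68874798e-03, -9.49823213e+01,  3.76011372e+00, -4.63512611e+01,
        1.91080727e-02,  1.02000349e-02, -1.99119846e-06]), 'ee_pos': array([ 171.31208912, -652.58793674,  303.21731624]), 'orientation': array([-2.48698139e+00,  1.91838446e+00,  1.65337084e-03]), 'ft_force': array([-0.6973835 ,  0.03857337, -0.33418388]), 'torque': array([ 0.04379057, -0.04713439,  0.0211884 ]), 'width': 0.9941236929902512}
72.6
top {'fx': 441.2206743433014, 'fy': 441.2206743433014, 'cx': 255.236983623408, 'cy': 192.69019841720845, 'origin': array([ 263.46679444,   -6.48128559, 1349.09790732]), 'rotation': array([ 0.11599614, -0.13291186, -1.54685887])}
scene {'fx': 481.0938296793658, 'fy': 481.0938296793658, 'cx': 252.98833127571544, 'cy': 187.49848014301548, 'origin': array([1407.37555379,  283.8010266 ,  871.04345915]), 'rotation': array([0.61725502, 0.85914521, 1.68969135])}
```

View pics/top0.png

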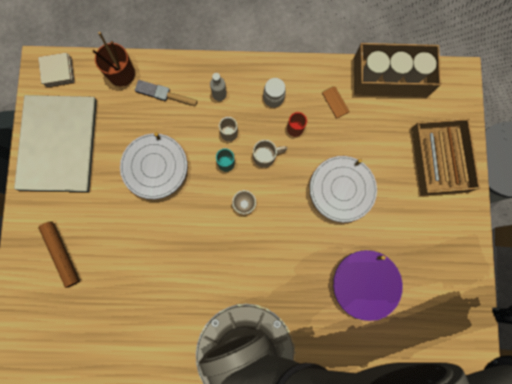

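View pics/scene0.png

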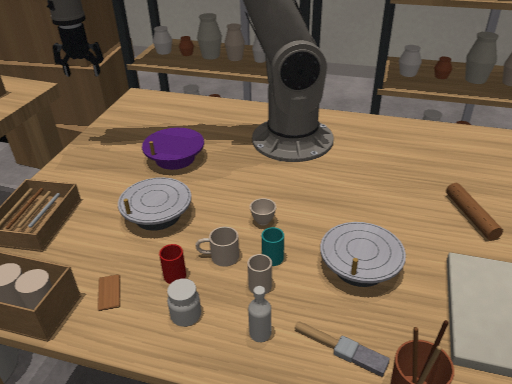

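The top view shows the wheels at (154,167) and (343,189), with pins at (158,137) and (358,162). The cup is at (228,128), the mug at (264,152), the bowl at (243,203) and the turquoise look-alike at (226,159). Next I measure them using depth.

```bash
cat >> h.py <<'E'
from scipy.spatial.transform import Rotation as Ro
_w=world
def world(m,u,v,z):
    u=np.asarray(u,float);v=np.asarray(v,float);z=np.asarray(z,float)
    c=np.stack([(u-m['cx'])/m['fx']*z,-(v-m['cy'])/m['fy']*z,-z],-1)
    return c@Ro.from_rotvec(np.array(m['rotation']).ravel()).as_matrix().T+np.array(m['origin'])
def pts(m,d):
    v,u=np.mgrid[:d.shape[0],:d.shape[1]]; return world(m,u,v,d)
def circ(P):
    A=np.c_[2*P[:,:2],np.ones(len(P))]; s=np.linalg.lstsq(A,(P[:,:2]**2).sum(1),rcond=None)[0]
    return s[:2],np.sqrt(s[2]+s[0]**2+s[1]**2)
E
python3 - <<'E'
from h import *
f=np.load('pics/top0.npz'); m={k:f[k] for k in('fx','fy','cx','cy','origin','rotation')}; d=f['d']
P=pts(m,d)
def win(u,v,r): 
    a=np.zeros(d.shape,np.uint8); cv2.circle(a,(u,v),r,1,-1); return a>0
for n,u,v,pu,pv in(('L',154,167,158,137),('R',343,189,358,162),('purple',367,285,381,258)):
    w=win(u,v,42)&(P[...,2]>45)&(P[...,2]<75)
    Q=P[w]; h=cv2.convexHull(Q[:,:2].astype(np.float32))[:,0]
    c,r=cv2.minEnclosingCircle(Q[:,:2].astype(np.float32))
    print(n,np.median(Q[:,2]),'mean',Q.mean(0),'enc',c,r)
    w=win(pu,pv,9)&(P[...,2]>78); Q=P[w]; print(' pin',len(Q),Q.mean(0),Q[:,2].max()); t=Q[Q[:,2]>Q[:,2].max()-12]; print(t.mean(0),len(t))
for n,u,v in(('cup',228,128),('mug',264,152),('bowl',243,203),('turq',226,159),('red',297,124),('jar',274,92),('bottle',218,88)):
    w=win(u,v,18 if n!='turq' else 13)&(P[...,2]>15); Q=P[w]; zt=np.percentile(Q[:,2],97); t=Q[Q[:,2]>zt-8]
    print(n,zt,len(t),t.mean(0),cv2.minEnclosingCircle(t[:,:2].astype(np.float32)),circ(t))
E
python3 - <<'E'
import cv2
p=cv2.imread('pics/top0.png'); cv2.imwrite('pics/top0z.png',cv2.resize(p[80:240,100:400],None,fx=2.6,fy=2.6,interpolation=cv2.INTER_CUBIC))
E
```

```text
L 59.632256212785705 mean [545.01662841 286.41459769  59.60303451] enc (547.5284423828125, 287.3970031738281) 100.46514892578125
 pin 24 [629.55726038 274.10012341  98.83590258] 109.01448564108478
[630.2993919  274.70782284 103.73095287] 16
R 59.4058370958295 mean [ 488.38828139 -279.36360913   59.42752024] enc (490.5465393066406, -280.3974304199219) 100.1101303100586
 pin 23 [ 550.58372141 -304.81951102  152.51681453] 1349.0979073247047
[ 263.46679444   -6.48128559 1349.09790732] 1
purple 59.38876812831768 mean [ 208.65562846 -346.83441546   59.41400395] enc (209.94549560546875, -347.8905029296875) 100.22722625732422
 pin 28 [ 287.87109374 -378.8098289    98.06493866] 107.63905292286631
[ 288.03988031 -379.67626638  103.22225273] 20
cup 82.22503468042916 88 [668.84513212  67.31422159  78.40763706] ((669.7887573242188, 68.08428192138672), 28.419076919555664) (array([669.29854505,  67.50969033]), np.float64(25.689786242452325))
mug 72.80084028577954 102 [584.28019158 -41.16904675 106.49311832] ((447.9367370605469, -25.46103286743164), 185.44387817382812) (array([454.79532901, -35.0999
[... 333 characters left out ...]
49420166016), 173.82298278808594) (array([453.43184871,  36.11790572]), np.float64(128.9409684787499))
red 81.51467234675063 86 [ 674.9801342  -136.64818106  122.46491154] ((488.79705810546875, -82.01510620117188), 237.6533966064453) (array([489.31772396, -72.28645968]), np.float64(214.44529779324048))
jar 88.99238212190765 284 [781.26115593 -69.474135   107.18878398] ((541.4323120117188, -43.392234802246094), 280.4056091308594) (array([540.17771143, -36.56366241]), np.float64(254.05629332082898))
bottle 141.217347954407 52 [765.80876735  96.34542229 208.8389097 ] ((535.292236328125, 48.267478942871094), 277.2842102050781) (array([533.52294341,  34.042129  ]), np.float64(272.02580494794154))
```

View pics/top0z.png

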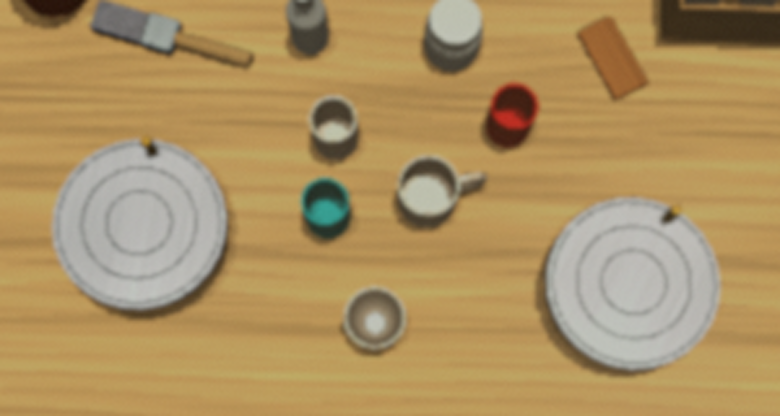

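```bash
cat >> h.py <<'E'
def pinpos(m,d,c,zlo=85,zhi=115):
    P=pts(m,d); r=np.hypot(P[...,0]-c[0],P[...,1]-c[1])
    w=(d>0)&(P[...,2]>zlo)&(P[...,2]<zhi)&(r<105)&(r>60); Q=P[w]
    a=np.degrees(np.arctan2(*(Q.mean(0)[:2]-c)[::-1])); return Q.mean(0),len(Q),a
def disc(m,d,c):
    P=pts(m,d); r=np.hypot(P[...,0]-c[0],P[...,1]-c[1]); w=(d>0)&(abs(P[...,2]-60)<8)&(r<108)
    Q=P[w]; a=np.degrees(np.arctan2(Q[:,1]-c[1],Q[:,0]-c[0])); R=np.hypot(Q[:,0]-c[0],Q[:,1]-c[1]); 
    e=[Q[(a>=k)&(a<k+5)][R[(a>=k)&(a<k+5)].argmax()] for k in range(-180,180,5) if ((a>=k)&(a<k+5)).any()]
    return circ(np.array(e))
def axes(): 
    s=get_state(); M=Ro.from_rotvec(s['orientation']).as_matrix(); return s,M
def plan_arc(c,alpha,back,sgn,th=10):
    """start pos behind pin; tool x anti/parallel tangent; returns"""
    a=np.radians(alpha); t=sgn*np.array([-np.sin(a),np.cos(a)]); p=c+85*np.array([np.cos(a),np.sin(a)])-back*t
    return p,np.degrees(np.arctan2(t[1],t[0]))
def to(p,xang):
    "tool-frame shift/yaw to world xyz p & tool x world angle (mod 180)"
    s,M=axes(); cur=np.degrees(np.arctan2(M[1,0],M[0,0])); dy=-((xang-cur+90)%180-90)
    print('t',s['time'],'pos',s['ee_pos'],'xang',cur,'shift/50 in present tool',np.round(M.T@(np.array(p)-s['ee_pos'])/50,3),'yaw/60',round(dy/60,3),'w',s['width'],'F',s['ft_force'])
    M2=M@Ro.from_rotvec([0,0,np.radians(dy)]).as_matrix(); print(' in tool after yaw',np.round(M2.T@(np.array(p)-s['ee_pos'])/50,3), 'z axis',M[:,2].round(4))
E
python3 - <<'E'
from h import *
f=np.load('pics/top0.npz'); m={k:f[k] for k in('fx','fy','cx','cy','origin','rotation')}; d=f['d']
for g in((546.5,287),(489.5,-280)):
    c,r=disc(m,d,np.array(g)); print(c,r,pinpos(m,d,c))
f2=np.load('pics/scene0.npz'); m2={k:f2[k] for k in('fx','fy','cx','cy','origin','rotation')}
for g in((546.5,287),(489.5,-280)):
    c,r=disc(m2,f2['d'],np.array(g)); print('scene',c,r,pinpos(m2,f2['d'],c))
P=pts(m2,f2['d']);q=(f2['d']>0)&(np.hypot(P[...,0]-669,P[...,1]-67)<40)&(P[...,2]>70)&(P[...,2]<90);Q=P[q];print('cup scene',circ(Q),cv2.minEnclosingCircle(Q[:,:2].astype(np.float32)))
E
```

```text
[546.74521395 287.01037337] 98.86000795330102 (array([629.52625751, 274.28730955,  99.51850916]), 23, np.float64(-8.737723020271014))
[ 489.96364827 -280.0960672 ] 98.9581103409157 (array([ 563.91528949, -318.65484382,  100.73735314]), 19, np.float64(-27.537774369578322))
scene [549.47947429 287.24319295] 99.43807342473137 (array([635.43595635, 275.83502858,  98.4415139 ]), 47, np.float64(-7.56012616165986))
scene [ 493.25837549 -279.99130164] 99.57980239739697 (array([ 569.92761015, -318.50617821,   96.56724981]), 36, np.float64(-26.6727175974509))
cup scene (array([672.66199434,  68.11966241]), np.float64(25.767684239007977)) ((672.0108642578125, 67.37336730957031), 29.325437545776367)
```

```bash
python3 - <<'E'
from h import *
c=np.array([491.5,-280]); p,x=plan_arc(c,-27,34,1); print(p,x)
to([*p,230],x); to([*p,148],x)
E
```

```text
[ 551.79987756 -348.8834143 ] 63.0
t 0.1 pos [ 171.34667022 -652.59424521  303.30218098] xang -75.2881501542792 shift/50 in present tool [-3.941 -8.902  1.47 ] yaw/60 0.695 w 0.9986726424657221 F [-0.41289864 -0.25302817  1.53504985]
 in tool after yaw [-8.865 -4.023  1.47 ] z axis [-4.0e-04  1.1e-03 -1.0e+00]
t 0.1 pos [ 171.34667022 -652.59424521  303.30218098] xang -75.2881501542792 shift/50 in present tool [-3.939 -8.903  3.11 ] yaw/60 0.695 w 0.9986726424657221 F [-0.41289864 -0.25302817  1.53504985]
 in tool after yaw [-8.864 -4.025  3.11 ] z axis [-4.0e-04  1.1e-03 -1.0e+00]
```

```bash
python3 -m handwheel '{"delta_pos":[[-0.39,-0.89,0.1],[-0.39,-0.89,0.1],[-0.39,-0.89,0.15],[-0.39,-0.89,0.15],[-0.39,-0.89,0.15],[-0.39,-0.89,0.15],[-0.39,-0.89,0.15],[-0.39,-0.89,0.15],[-0.39,-0.89,0.15],[-0.39,-0.89,0.15]],"yaw":[0,0,0,0,0,0,0,0,0,0]}' 0
python3 -m handwheel '{"delta_pos":[[0,0,0],[0,0,0],[0,0,0],[0,0,0],[0,0,0]],"yaw":[0.174,0.174,0.174,0.173,0]}'
python3 - <<'E'
from h import *
c=np.array([491.5,-280]); p,x=plan_arc(c,-27,34,1)
to([*p,148],x); snap('wrist','w1'); snap('scene','s1')
E
```

```text
time: 1.35
ee_pos: [553.3, -350.1, 233.4]
orientation: [2.487, -1.919, -0.001]
ft_force: [-0.4, -0.9, 0.2]
width: -0.002
time: 1.98
ee_pos: [552.3, -351.0, 233.6]
orientation: [1.643, -2.677, -0.001]
ft_force: [-0.1, 0.4, 0.9]
width: 0.003
t 1.975 pos [ 552.25968031 -350.95149106  233.56689376] xang -116.92298342872742 shift/50 in present tool [-0.033  0.026  1.711] yaw/60 0.001 w 0.0034829843491965733 F [-0.05226674  0.35681943  0.88545373]
 in tool after yaw [-0.033  0.026  1.711] z axis [-7.e-04  1.e-04 -1.e+00]
```

View pics/w1.png

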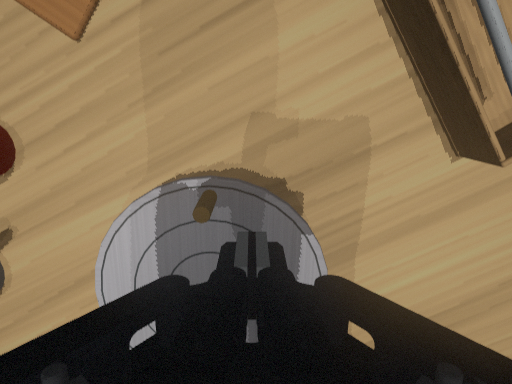

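The wrist view shows the pin at (205,200), up and left of the closed fingertips at (258,240). I'll measure the pin with the wrist depth.

```bash
cat >> h.py <<'E'
def load(n):
    f=np.load('pics/'+n+'.npz'); return {k:f[k] for k in('fx','fy','cx','cy','origin','rotation')},f['d'],f['p']
E
python3 - <<'E'
from h import *
m,d,p=load('w1'); print(pinpos(m,d,np.array([491.5,-280.]))); P=pts(m,d)
w=(d>0)&(abs(P[...,2]-103)<9); w[:,:170]=0;w[:,240:]=0;w[:170]=0;w[225:]=0
print(P[w].mean(0),w.sum(),np.ptp(P[w],axis=0))
c,r=disc(m,d,np.array([491.5,-280.])); print(c,r)
E
```

```text
(array([ 565.00219974, -322.01551677,  102.40540324]), 404, np.float64(-29.753260088504128))
[ 564.73345079 -321.66294583  104.8242347 ] 340 [11.61478097 11.5498074  14.44985315]
[ 505.3915645  -284.40515269] 88.0220512420742
```

```bash
python3 -m handwheel '{"delta_pos":[[0,0,0.85],[0,0,0.85],[0,0,0],[0,0,0]],"yaw":[0,0,0,0]}'
python3 -m handwheel '{"delta_pos":[[-0.31,-0.1,0],[-0.31,-0.1,0],[-0.31,-0.1,0],[-0.31,-0.1,0],[-0.31,-0.1,0],[-0.31,-0.1,0],[-0.31,-0.1,0],[-0.31,-0.1,0]],"yaw":[-0.167,-0.167,-0.167,-0.167,-0.167,-0.167,-0.167,-0.167]}'
python3 - <<'E'
from h import *
for i in range(4):
    p,d,m=snap('scene','a%d'%i); s=get_state(); print(s['time'],s['ee_pos'],s['ft_force'],pinpos(m,d,np.array([493.,-280.])))
snap('top','at')
E
```

```text
time: 2.58
ee_pos: [552.8, -351.7, 150.4]
orientation: [-1.643, 2.677, -0.002]
ft_force: [-0.3, 0.3, 1.1]
width: 0.003
time: 3.58
ee_pos: [573.7, -233.0, 151.4]
orientation: [2.983, -0.982, 0.005]
ft_force: [0.1, -0.5, -0.5]
width: 0.002
3.625 [ 572.90040074 -231.04839383  151.20190399] [-0.22878299  1.99671539 -0.68631801] (array([ 569.54581118, -224.14363418,   98.42863758]), 99, np.float64(36.11866277132254))
3.675 [ 573.23919941 -232.16828689  151.11539981] [-0.02885173 -0.57132476  0.66090439] (array([ 566.1419432 , -221.35320464,   98.30748611]), 96, np.float64(38.723394558086724))
3.725 [ 573.43051582 -233.23043154  150.89780135] [-0.1142927   0.40560386  0.17599291] (array([ 567.48285725, -221.64712527,   99.27381018]), 98, np.float64(38.076581116419895))
3.775 [ 573.43777297 -233.87034936  150.53001362] [ 0.21750388 -0.77783843 -0.0680562 ] (array([ 566.81655684, -221.68936697,   99.10041698]), 103, np.float64(38.30661025230275))
```

View pics/a3.png

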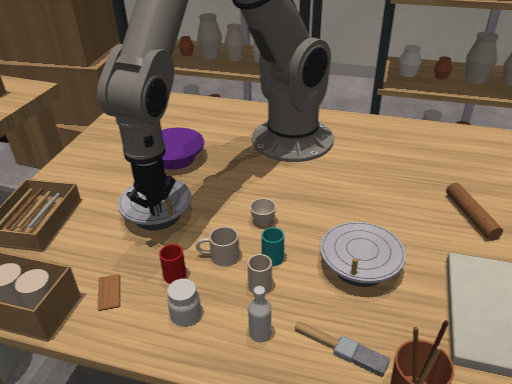

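```bash
python3 - <<'E'
from h import *
a=cv2.imread('pics/a0.png')[150:250,90:220];b=cv2.imread('pics/a3.png')[150:250,90:220]
cv2.imwrite('pics/ac.png',cv2.resize(np.hstack([a,b]),None,fx=3,fy=3,interpolation=2))
E
```

```text
(no output)
```

View pics/ac.png

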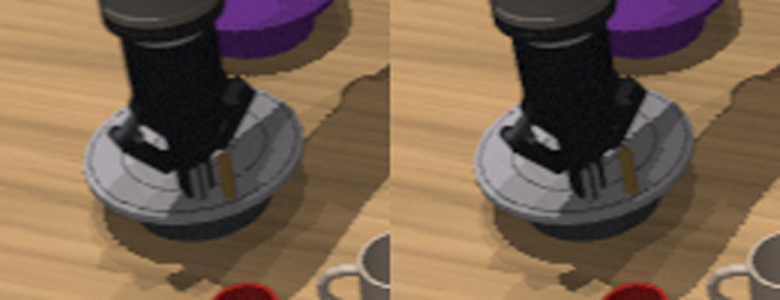

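The pin stayed right beside the finger between both frames, about 75° from where it started. Wheel R stopped dead, so it's probably the dragging one. I'll back off, lift, and go to wheel L.

```bash
python3 -m handwheel '{"delta_pos":[[0.2,0,0],[0,0,-0.6],[0,0,-0.9],[0,0,-0.5],[0,0,0]],"yaw":[0,0,0,0,0]}'
python3 - <<'E'
from h import *
p,d,m=snap('scene','b0'); print(pinpos(m,d,np.array([493.,-280.])))
c=np.array([548,287.]); p,x=plan_arc(c,-8.3,34,1); print(p,x)
to([*p,240],x)
E
```

```text
time: 4.45
ee_pos: [582.1, -239.9, 251.2]
orientation: [2.979, -0.995, 0.006]
ft_force: [0.0, 1.1, -0.6]
width: -0.004
(array([ 517.89664032, -197.44565774,   96.65182725]), 35, np.float64(73.21780181346497))
[627.20158124 241.08584609] 81.7
t 4.5 pos [ 581.39040941 -239.69855803  249.58865286] xang -36.93010128322853 shift/50 in present tool [-5.045 -8.237  0.187] yaw/60 1.023 w 0.0008041656018036176 F [ 0.5452702  -0.57003183 -0.37082616]
 in tool after yaw [-9.647  0.482  0.187] z axis [ 1.4e-03 -7.0e-04 -1.0e+00]
```

```bash
python3 - <<'E'
from h import *
for n in('a0','a1','a2','a3'):
    m,d,p=load(n); P=pts(m,d); c=np.array([493.,-280]); r=np.hypot(P[...,0]-c[0],P[...,1]-c[1])
    hsv=cv2.cvtColor(p,cv2.COLOR_BGR2HSV)
    w=(d>0)&(P[...,2]>66)&(P[...,2]<115)&(r<105)&(r>60)&(hsv[...,1]>80); Q=P[w]; print(n,w.sum(),Q.mean(0),np.degrees(np.arctan2(*(Q.mean(0)[:2]-c)[::-1])))
for i in range(3):
    p,d,m=snap('scene','c%d'%i); print(get_state()['time'],pinpos(m,d,np.array([493.,-280.])))
E
```

```text
a0 56 [ 552.62240145 -215.89526178   87.27401956] 47.07478096868102
a1 57 [ 549.37583707 -213.20178885   86.30681501] 49.83656248384805
a2 57 [ 547.22733506 -210.61170658   86.64609943] 51.99217699326917
a3 56 [ 544.09499608 -208.3319086    88.23701202] 54.513437987744254
4.55 (array([ 517.51773062, -197.26874266,   96.71358804]), 33, np.float64(73.49260467773864))
4.6 (array([ 517.69595088, -196.61936508,   96.31901618]), 34, np.float64(73.50159096045694))
4.65 (array([ 516.89349319, -197.04158211,   95.72285654]), 34, np.float64(73.93266270725668))
```

```bash
python3 - <<'E'
from h import *
a=cv2.imread('pics/b0.png')[150:250,90:220];b=cv2.imread('pics/c2.png')[150:250,90:220]
cv2.imwrite('pics/bc.png',cv2.resize(np.hstack([a,b]),None,fx=3,fy=3,interpolation=2))
E
```

```text
(no output)
```

View pics/bc.png

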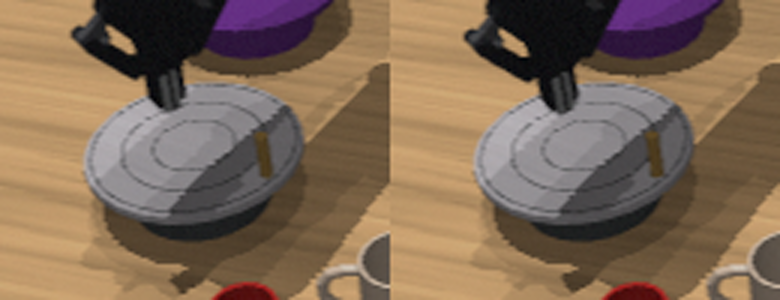

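Correction: wheel R coasted from 47° to 74° on its own after the push ended, so R is the free one. L still needs its test push.

```bash
python3 -m handwheel '{"delta_pos":[[-0.5,-0.82,0],[-0.5,-0.82,0],[-0.5,-0.82,0],[-0.5,-0.82,0],[-0.5,-0.82,0],[-0.5,-0.82,0],[-0.5,-0.82,0],[-0.5,-0.82,0],[-0.5,-0.82,0],[-0.5,-0.82,0]],"yaw":[0,0,0,0,0,0,0,0,0,0]}'
python3 -m handwheel '{"delta_pos":[[0,0,0.2],[0,0,0],[0,0,0],[0,0,0],[0,0,0],[0,0,0],[0,0,0]],"yaw":[0.17,0.17,0.17,0.17,0.17,0.17,0]}'
python3 - <<'E'
from h import *
c=np.array([548,287.]); p,x=plan_arc(c,-8.3,34,1); print(p,x)
to([*p,148],x); q,d,m=snap('wrist','w2'); print(pinpos(m,d,c))
E
```

```text
time: 5.9
ee_pos: [626.3, 240.5, 247.8]
orientation: [2.98, -0.993, -0.002]
ft_force: [0.4, -0.6, -0.4]
width: 0.004
time: 6.78
ee_pos: [626.2, 239.2, 238.0]
orientation: [2.061, -2.369, -0.0]
ft_force: [-0.6, -0.1, 0.7]
width: -0.001
[627.20158124 241.08584609] 81.7
t 6.775 pos [626.19412985 239.19903396 237.95546733] xang -97.97666264257118 shift/50 in present tool [-0.042 -0.017  1.799] yaw/60 0.005 w -0.0011107797148857156 F [-0.56753413 -0.06485905  0.65828119]
 in tool after yaw [-0.042 -0.016  1.799] z axis [-1.2e-03 -8.0e-04 -1.0e+00]
(array([630.85452484, 274.30406415, 102.44972796]), 391, np.float64(-8.711764882352522))
```

View pics/w2.png

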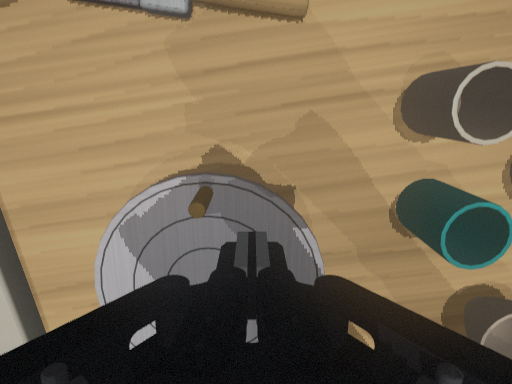

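The pin at (200,200) sits in the same place relative to the fingers as before, so I use the same push.

```bash
python3 -m handwheel '{"delta_pos":[[0,0,0.9],[0,0,0.9],[0,0,0],[0,0,0]],"yaw":[0,0,0,0]}'
python3 -m handwheel '{"delta_pos":[[-0.31,-0.1,0],[-0.31,-0.1,0],[-0.31,-0.1,0],[-0.31,-0.1,0]],"yaw":[-0.167,-0.167,-0.167,-0.167]}'
python3 -m handwheel '{"delta_pos":[[-0.31,-0.1,0],[-0.31,-0.1,0],[-0.31,-0.1,0],[-0.31,-0.1,0]],"yaw":[-0.167,-0.167,-0.167,-0.167]}'
cat >> h.py <<'E'
def pinc(m,d,p,c):
    P=pts(m,d); r=np.hypot(P[...,0]-c[0],P[...,1]-c[1]); hsv=cv2.cvtColor(p,cv2.COLOR_BGR2HSV)
    w=(d>0)&(P[...,2]>66)&(P[...,2]<115)&(r<105)&(r>60)&(hsv[...,1]>80); Q=P[w]; return w.sum(),np.degrees(np.arctan2(*(Q.mean(0)[:2]-c)[::-1])),Q.mean(0)
E
python3 - <<'E'
from h import *
for i in range(5):
    p,d,m=snap('scene','d%d'%i); s=get_state(); print(s['time'],s['ee_pos'],s['ft_force'],pinc(m,d,p,np.array([548.5,287.])))
E
python3 -m handwheel '{"delta_pos":[[0.2,0,0],[0,0,-0.6],[0,0,-0.9],[0,0,-0.5],[0,0,0]],"yaw":[0,0,0,0,0]}'
python3 - <<'E'
from h import *
for i in range(2):
    p,d,m=snap('scene','e%d'%i); s=get_state(); print(s['time'],s['ee_pos'],s['ft_force'],pinc(m,d,p,np.array([548.5,287.])))
    print('R',pinc(m,d,p,np.array([493,-280.])))
c,r=circ(np.zeros((1,2))) if 0 else (0,0)
to([670.5,67.5,180],-90)
E
```

```text
time: 7.32
ee_pos: [627.1, 239.4, 150.3]
orientation: [-2.062, 2.369, -0.0]
ft_force: [0.5, 0.1, 0.5]
width: 0.002
time: 7.82
ee_pos: [640.2, 301.6, 151.7]
orientation: [-2.751, 1.513, -0.005]
ft_force: [0.1, -4.4, -0.7]
width: 0.0
time: 8.32
ee_pos: [609.1, 358.1, 151.8]
orientation: [-3.103, 0.479, -0.007]
ft_force: [3.3, -1.5, -1.8]
width: 0.002
8.375 [606.97159445 359.91223617 151.72215342] [-0.4000124  -0.24218198  1.69484405] (np.int64(3), np.float64(42.78621362268849), array([622.03684594, 355.06300629,  98.43262357]))
8.425 [607.3749926  359.15456101 151.4752843 ] [-0.46844442  0.92129751 -0.20433696] (np.int64(2), np.float64(44.98753562005772), array([621.48487097, 359.95312297,  98.65508893]))
8.475 [607.86750265 358.19287414 151.02293593] [-0.1600124  -0.47614405  0.11594126] (np.int64(1), np.float64(41.73791616103304), array([623.01957538, 353.48303295, 100.07411276]))
8.525 [608.1691328  357.50551655 150.59147711] [-0.33392324 -0.73433703  0.16552801] (np.int64(1), np.float64(43.27723545977357), array([622.54186238, 356.71800016, 106.62640992]))
8.575 [608.19536544 357.1
[... 593 characters left out ...]
8203] (np.int64(69), np.float64(59.698832350154085), array([592.63947188, 362.53211949,  88.1511515 ]))
R (np.int64(41), np.float64(74.13239098712933), array([ 516.9079499 , -195.89004892,   89.12009609]))
t 9.3 pos [617.40484211 353.91755101 248.75561906] xang -17.96556692387643 shift/50 in present tool [2.777 5.121 1.377] yaw/60 1.201 w -0.0008186600108647989 F [-0.13999522 -0.18984329  0.25458203]
 in tool after yaw [ 5.728 -1.062  1.377] z axis [ 2.e-04 -3.e-04 -1.e+00]h.py:44: RuntimeWarning: Mean of empty slice.
  w=(d>0)&(P[...,2]>66)&(P[...,2]<115)&(r<105)&(r>60)&(hsv[...,1]>80); Q=P[w]; return w.sum(),np.degrees(np.arctan2(*(Q.mean(0)[:2]-c)[::-1])),Q.mean(0)
  ret = um.true_divide(
```

View pics/e1.png

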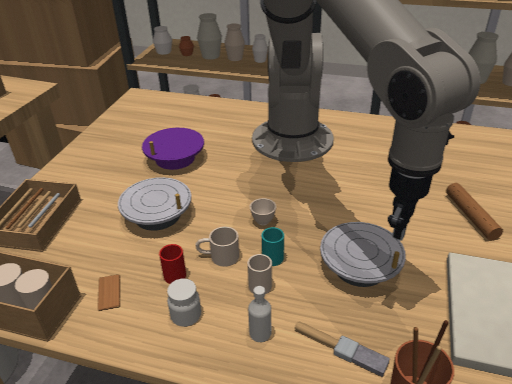

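Wheel L resisted with 4.4 N, turned 68° and stopped at once, so L drags and R is free. Next is the cup.

```bash
python3 -m handwheel '{"delta_pos":[[0.4,0.73,0],[0.4,0.73,0],[0.4,0.73,0],[0.4,0.73,0],[0.4,0.73,0],[0.4,0.73,0],[0.4,0.73,0]],"yaw":[0,0,0,0,0,0,0]}' 1
python3 -m handwheel '{"delta_pos":[[0,0,0.2],[0,0,0.2],[0,0,0],[0,0,0],[0,0,0],[0,0,0],[0,0,0],[0,0,0]],"yaw":[0.17,0.17,0.17,0.17,0.17,0.17,0.17,0]}'
python3 - <<'E'
from h import *
q,d,m=snap('wrist','w3'); P=pts(m,d); 
w=(d>0)&(abs(P[...,2]-79)<6)&(np.hypot(P[...,0]-670,P[...,1]-67)<45); Q=P[w]
print(w.sum(),Q.mean(0),circ(Q),cv2.minEnclosingCircle(Q[:,:2].astype(np.float32)))
to([670.5,67.5,96],-90)
E
```

```text
time: 10.18
ee_pos: [671.6, 66.5, 247.7]
orientation: [3.103, -0.489, -0.003]
ft_force: [0.7, 0.1, 0.7]
width: 1.0
time: 11.18
ee_pos: [671.4, 68.2, 227.9]
orientation: [2.235, -2.206, -0.001]
ft_force: [0.1, 0.4, 0.2]
width: 1.002
1656 [667.48779717  67.53500966  80.52652472] (array([668.88607121,  67.56066978]), np.float64(25.554855789032793)) ((668.2413940429688, 67.49117279052734), 27.930255889892578)
t 11.225 pos [671.4355282   68.36148501 228.07728657] xang -89.05296415915701 shift/50 in present tool [0.016 0.016 2.642] yaw/60 0.016 w 0.9985461064523566 F [ 0.88404407 -0.94775601 -0.03211718]
 in tool after yaw [0.016 0.015 2.642] z axis [-1.2e-03 -5.0e-04 -1.0e+00]
```

View pics/w3.png

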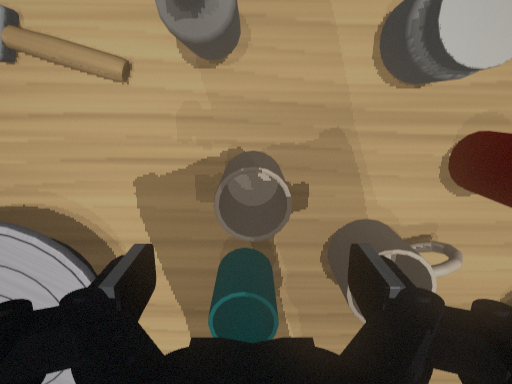

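```bash
python3 -m handwheel '{"delta_pos":[[0.02,0.03,0.6],[0,0,0.8],[0,0,0.8],[0,0,0.3],[0,0,0.1],[0,0,0]],"yaw":[0,0,0,0,0,0]}' 1
python3 -m handwheel '{"delta_pos":[[0,0,0],[0,0,0],[0,0,0],[0,0,0],[0,0,0],[0,0,0]],"yaw":[0,0,0,0,0,0]}' 0 30
python3 - <<'E'
from h import *
to([670.5,67.5,96],-90)
E
```

```text
time: 11.98
ee_pos: [670.7, 67.5, 99.9]
orientation: [-2.236, 2.206, -0.001]
ft_force: [-0.0, -0.5, 0.4]
width: 1.002
time: 12.72
ee_pos: [670.7, 67.5, 100.3]
orientation: [-2.235, 2.206, -0.002]
ft_force: [-2.9, -1.1, 8.5]
width: 0.655
t 12.725 pos [670.68944752  67.49279541 100.28660656] xang -89.27210629194069 shift/50 in present tool [-0.     0.004  0.086] yaw/60 0.012 w 0.6545156098971816 F [-2.854774   -1.07569551  8.49118462]
 in tool after yaw [-0.     0.004  0.086] z axis [ 1.6e-03  1.0e-04 -1.0e+00]
```

```bash
python3 -m handwheel '{"delta_pos":[[0,0,-0.1],[0,0,-0.4],[0,0,-0.8],[0,0,-0.8],[0,0,-0.5],[0,0,0]],"yaw":[0,0,0,0,0,0]}'
python3 - <<'E'
from h import *
to([492.5,-280,230],-90)
E
```

```text
time: 13.48
ee_pos: [671.1, 67.6, 232.4]
orientation: [-2.233, 2.205, -0.004]
ft_force: [-0.2, -0.2, -1.4]
width: 0.658
t 13.475 pos [671.0975176   67.64984077 232.38334455] xang -89.2727565417494 shift/50 in present tool [6.907 3.66  0.026] yaw/60 0.012 w 0.6583321920566828 F [-0.23948844 -0.22852265 -1.4238054 ]
 in tool after yaw [6.953 3.572 0.026] z axis [ 4.6e-03  7.0e-04 -1.0e+00]
```

```bash
python3 -m handwheel '{"delta_pos":[[0.3,0.16,0],[0.5,0.26,0],[0.65,0.345,0],[0.65,0.345,0],[0.65,0.345,0],[0.65,0.345,0],[0.65,0.345,0],[0.65,0.345,0],[0.65,0.345,0],[0.65,0.345,0],[0.65,0.345,0],[0.26,0.14,0]],"yaw":[0,0,0,0,0,0,0,0,0,0,0,0]}'
python3 -m handwheel '{"delta_pos":[[0,0,0],[0,0,0],[0,0,0],[0,0,0],[0,0,0],[0,0,0],[0,0,0],[0,0,0],[0,0,0]],"yaw":[-0.1,-0.17,-0.17,-0.17,-0.17,-0.17,-0.17,-0.1,0]}'
python3 - <<'E'
from h import *
q,d,m=snap('wrist','w4'); P=pts(m,d); s=get_state()
w=(d>0)&(abs(P[...,2]-(s['ee_pos'][2]-20))<6)&(np.hypot(P[...,0]-s['ee_pos'][0],P[...,1]-s['ee_pos'][1])<45); Q=P[w]
print(w.sum()); 
if w.sum()>20: print(circ(Q),cv2.minEnclosingCircle(Q[:,:2].astype(np.float32)))
print(disc(m,d,np.array([491.3,-280.])),pinpos(m,d,np.array([491.3,-280])))
to([492,-280,162],-16)
q,d,m=snap('scene','s4'); print(pinc(m,d,q,np.array([493,-280.])))
q,d,m=snap('top','t4')
E
```

```text
time: 14.98
ee_pos: [488.2, -283.5, 228.3]
orientation: [2.23, -2.211, -0.002]
ft_force: [-0.7, -0.3, -2.4]
width: 0.659
time: 16.1
ee_pos: [490.4, -280.6, 228.5]
orientation: [-3.11, 0.441, 0.001]
ft_force: [0.7, -0.4, -2.2]
width: 0.654
6402
(array([ 488.37087097, -286.24093321]), np.float64(33.30574540689325)) ((490.7513732910156, -279.9183654785156), 44.87706756591797)
(array([ 489.66258217, -275.93178542]), np.float64(96.07410500680732)) (array([ 510.87070325, -199.32236819,  106.1340054 ]), 386, np.float64(76.36462797467757))
t 16.15 pos [ 490.55734097 -280.61710021  228.58703827] xang -16.242320636514812 shift/50 in present tool [ 0.025 -0.02   1.332] yaw/60 -0.004 w 0.6622149633119544 F [ 0.47124361 -0.51215239 -1.9598972 ]
 in tool after yaw [ 0.025 -0.02   1.332] z axis [-7.e-04  4.e-04 -1.e+00]
(np.int64(51), np.float64(73.90545189444681), array([ 517.33812744, -195.64845569,   86.77029187]))
```

View pics/w4.png

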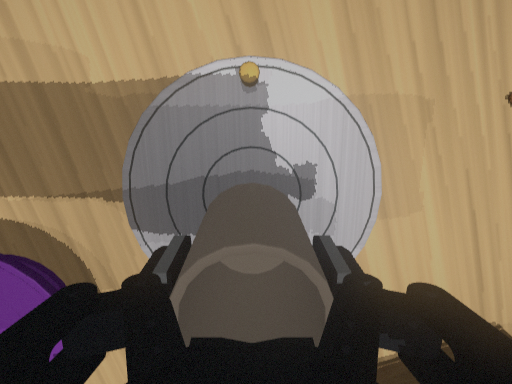

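View pics/s4.png

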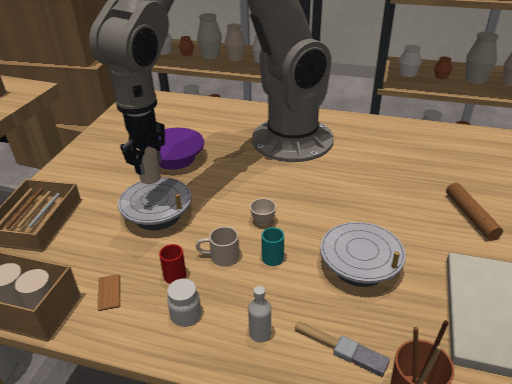

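```bash
python3 - <<'E'
from h import *
from scipy.optimize import least_squares
for n in('w4','t4','s4'):
    m,d,p=load(n); P=pts(m,d); c=np.array([491.,-280]);
    for it in range(4):
        r=np.hypot(P[...,0]-c[0],P[...,1]-c[1]); w=(d>0)&(abs(P[...,2]-60)<6)&(r<108); Q=P[w]
        a=np.degrees(np.arctan2(Q[:,1]-c[1],Q[:,0]-c[0])); R=np.hypot(*(Q[:,:2]-c).T)
        e=[]
        for k in range(-180,180,4):
            s=(a>=k)&(a<k+4)
            if s.sum()>3:
                i=np.argmax(R[s]); 
                if R[s][i]>93: e.append(Q[s][i])
        e=np.array(e)
        f=least_squares(lambda x:np.hypot(e[:,0]-x[0],e[:,1]-x[1])-x[2],[*c,99.5],loss='soft_l1'); c=f.x[:2]
    print(n,f.x,len(e),np.abs(f.fun).mean())
# cup in hand: wrist, bottom visible wall points
m,d,p=load('w4'); P=pts(m,d); z0=get_state()['ee_pos'][2]
M=Ro.from_rotvec(get_state()['orientation']).as_matrix(); L=(P-get_state()['ee_pos'])@M
for zz in range(60,106,6):
    w=(d>0)&(abs(L[...,2]-zz)<3)&(np.hypot(L[...,0],L[...,1])<40)&(abs(L[...,0])<24); Q=L[w]
    if len(Q)>20:
        f=least_squares(lambda x:np.hypot(Q[:,0]-x[0],Q[:,1]-x[1])-28,[0,0],loss='soft_l1'); print(zz,len(Q),f.x)
print(Q.max(0),L[(np.hypot(L[...,0],L[...,1])<32)&(d>0)][:,2].max())
E
```

```text
w4 [ 488.87823765 -280.5175731    99.21498403] 63 0.2211116422584241
t4 [ 490.05621233 -279.6766401    98.37140509] 57 0.6719936194289019
s4 [ 493.27008945 -279.89922665   99.19012714] 82 1.1440341464429964
60 1205 [-2.87718141 -2.15315445]
66 1076 [-2.4130132  -2.19239853]
72 956 [-2.21063001 -2.21909301]
78 814 [-2.35386665 -2.15406491]
84 696 [-1.99131004 -2.02834766]
90 1239 [-1.89833691 -4.10543511]
96 333 [ 5.01322885 -3.54161266]Traceback (most recent call last):
  File "<stdin>", line 24, in <module>
    return umr_maximum(a, axis, None, out, keepdims, initial, where)
ValueError: zero-size array to reduction operation maximum which has no identity
```

The wheel axis and the cup-in-hand offset agree across cameras to about 2 mm. Lowering the cup now.

```bash
python3 -m handwheel '{"delta_pos":[[0.01,-0.02,0.2],[0,0,0.4],[0,0,0.4],[0,0,0.2],[0,0,0.06],[0,0,0],[0,0,0]],"yaw":[0,0,0,0,0,0,0]}'
python3 - <<'E'
from h import *
to([491.2,-279.7,160.5],-16)
E
```

```text
time: 17.12
ee_pos: [492.4, -279.7, 166.5]
orientation: [3.11, -0.439, 0.001]
ft_force: [0.4, -0.2, -3.0]
width: 0.657
t 17.125 pos [ 492.37696281 -279.66985987  166.53634623] xang -16.07770482411539 shift/50 in present tool [-0.023  0.007  0.121] yaw/60 -0.001 w 0.6571207050488839 F [ 0.4346285  -0.18095557 -3.02547379]
 in tool after yaw [-0.023  0.007  0.121] z axis [ 9.e-04 -4.e-04 -1.e+00]
```

```bash
python3 -m handwheel '{"delta_pos":[[-0.01,0,0.03],[-0.01,0,0.03],[0,0,0.02],[0,0,0],[0,0,0]],"yaw":[0,0,0,0,0]}'
python3 -m handwheel '{"delta_pos":[[0,0,0.02],[0,0,0],[0,0,0]],"yaw":[0,0,0]}'
python3 - <<'E'
from h import *
snap('scene','s5')
E
```

```text
time: 17.75
ee_pos: [491.2, -279.3, 162.0]
orientation: [-3.111, 0.439, -0.0]
ft_force: [0.9, 0.3, -1.2]
width: 0.656
time: 18.12
ee_pos: [491.1, -279.2, 160.9]
orientation: [-3.111, 0.439, -0.0]
ft_force: [0.3, -0.4, -1.9]
width: 0.657
```

```bash
python3 -m handwheel '{"delta_pos":[[0,0,0.015],[0,0,0],[0,0,0]],"yaw":[0,0,0]}'
python3 -m handwheel '{"delta_pos":[[0,0,0.015],[0,0,0],[0,0,0]],"yaw":[0,0,0]}'
python3 -m handwheel '{"delta_pos":[[0,0,0],[0,0,0]],"yaw":[0,0]}'
python3 - <<'E'
from h import *
p=load('s5')[2]; cv2.imwrite('pics/s5z.png',cv2.resize(p[120:240,90:220],None,fx=4.5,fy=4.5,interpolation=2))
E
```

```text
time: 18.55
ee_pos: [491.2, -279.3, 160.3]
orientation: [3.111, -0.439, 0.0]
ft_force: [-0.7, -0.4, 2.2]
width: 0.665
time: 18.92
ee_pos: [491.2, -279.3, 160.2]
orientation: [3.11, -0.439, 0.0]
ft_force: [-5.3, 2.8, 15.1]
width: 0.658
time: 19.18
ee_pos: [491.2, -279.3, 160.2]
orientation: [3.11, -0.439, 0.0]
ft_force: [-5.0, 1.7, 14.7]
width: 0.661
```

View pics/s5z.png

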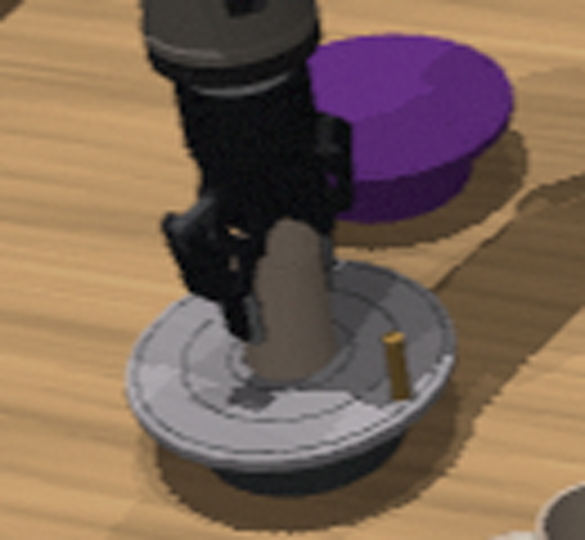

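Contact at 160.2 mm. I'll ease off the pressure, then open.

```bash
python3 -m handwheel '{"delta_pos":[[0,0,-0.01],[0,0,0]],"yaw":[0,0]}'
python3 -m handwheel '{"delta_pos":[[0,0,0],[0,0,0],[0,0,0],[0,0,0]],"yaw":[0,0,0,0]}' 0.95
python3 -m handwheel '{"delta_pos":[[0,0,-0.2],[0,0,-0.5],[0,0,-0.8],[0,0,-0.5],[0,0,0]],"yaw":[0,0,0,0,0]}'
python3 - <<'E'
from h import *
q,d,m=snap('wrist','w6'); P=pts(m,d)
w=(d>0)&(abs(P[...,2]-139)<6)&(np.hypot(P[...,0]-491,P[...,1]+280)<45); Q=P[w]
print(w.sum(),Q.mean(0),circ(Q),cv2.minEnclosingCircle(Q[:,:2].astype(np.float32)))
print(pinpos(m,d,np.array([491.,-280])))
q,d,m=snap('scene','s6');print(pinc(m,d,q,np.array([493,-280.])))
P=pts(m,d);w=(d>0)&(abs(P[...,2]-138)<8)&(np.hypot(P[...,0]-491,P[...,1]+280)<40); Q=P[w];print(w.sum(),circ(Q),cv2.minEnclosingCircle(Q[:,:2].astype(np.float32)))
to([491,-280,240],-16)
E
```

```text
time: 19.42
ee_pos: [491.2, -279.3, 160.3]
orientation: [3.111, -0.439, 0.0]
ft_force: [-3.2, 0.9, 7.0]
width: 0.658
time: 19.92
ee_pos: [491.1, -279.2, 159.9]
orientation: [-3.111, 0.439, 0.0]
ft_force: [0.8, -0.6, 0.1]
width: 0.949
time: 20.55
ee_pos: [491.9, -279.6, 262.6]
orientation: [3.109, -0.439, 0.006]
ft_force: [-0.5, 0.6, -0.9]
width: 0.946
2123 [ 489.30190818 -281.01330103  140.4696523 ] (array([ 489.70768209, -279.57344746]), np.float64(25.547667541114752)) ((489.5155944824219, -280.4183654785156), 28.0867977142334)
(array([ 510.88105505, -199.20053024,  106.30747468]), 273, np.float64(76.17672816452759))
(np.int64(49), np.float64(73.84541387944016), array([ 517.43650996, -195.63945777,   87.34692546]))
157 (array([ 494.19585098, -279.41915561]), np.float64(26.053918736054914)) ((494.71124267578125, -280.79833984375), 30.671459197998047)
t 20.65 pos [ 490.98305657 -279.28698923  260.11099204] xang -16.07709188590847 shift/50 in present tool [0.004 0.014 0.402] yaw/60 -0.001 w 0.9534642374298639 F [-0.86645219  0.29632268  0.49342461]
 in tool after yaw [0.004 0.014 0.402] z axis [ 3.e-04 -3.e-04 -1.e+00]
```

View pics/w6.png

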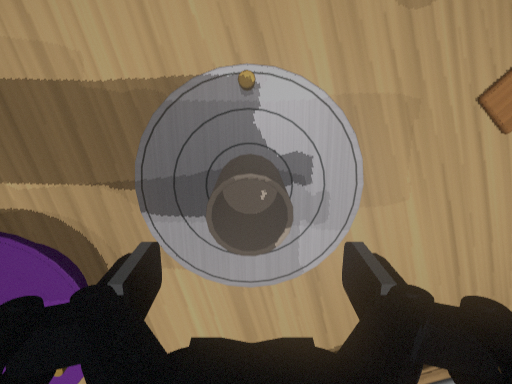

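View pics/s6.png

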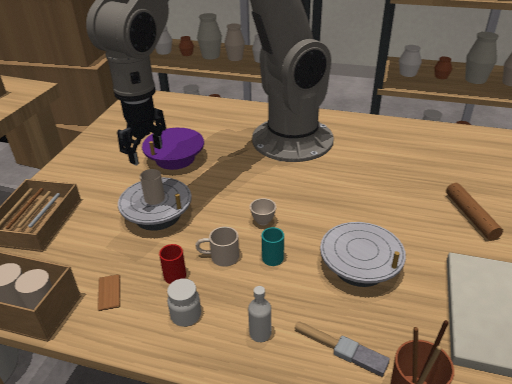

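The cup stands upright, and both cameras put it within about 1 mm of the axis. I'll shut the gripper and go behind the pin at about 75°.

```bash
python3 - <<'E'
from h import *
print(get_state()['q'])
c=np.array([491.,-280]); p,x=plan_arc(c,75,37,1); print(p,x); to([*p,225],x)
E
```

```text
[ 0.74332915  0.32134469 -0.41116041  1.87976186  0.15376406  0.97084727
 -0.01676159]
[ 548.73887441 -207.47260943] 165.00000000000003
t 20.65 pos [ 490.98305657 -279.28698923  260.11099204] xang -16.07709188590847 shift/50 in present tool [ 0.712 -1.7    0.702] yaw/60 -0.018 w 0.9534642374298639 F [-0.86645219  0.29632268  0.49342461]
 in tool after yaw [ 0.744 -1.686  0.702] z axis [ 3.e-04 -3.e-04 -1.e+00]
```

```bash
python3 -m handwheel '{"delta_pos":[[0.24,-0.56,0],[0.24,-0.57,0],[0.24,-0.57,0],[0,0,0.35],[0,0,0.35],[0,0,0],[0,0,0]],"yaw":[0,0,0,0,0,0,0]}' 0
python3 - <<'E'
from h import *
c=np.array([491.,-280]); p,x=plan_arc(c,75,37,1); to([*p,155],x); q,d,m=snap('wrist','w7'); print(pinpos(m,d,c))
E
```

```text
time: 21.52
ee_pos: [549.0, -208.1, 224.9]
orientation: [-3.111, 0.441, 0.001]
ft_force: [0.4, 0.0, 0.8]
width: 0.002
t 21.525 pos [ 548.97352977 -208.14128332  224.91271296] xang -16.1246033734331 shift/50 in present tool [-0.008 -0.012  1.398] yaw/60 -0.019 w 0.0018846207247174645 F [0.38750295 0.01438344 0.79197925]
 in tool after yaw [-0.007 -0.012  1.398] z axis [-3.e-04  1.e-04 -1.e+00]
(array([ 512.47667752, -197.24514954,  102.26653581]), 447, np.float64(75.45145738285879))
```

View pics/w7.png

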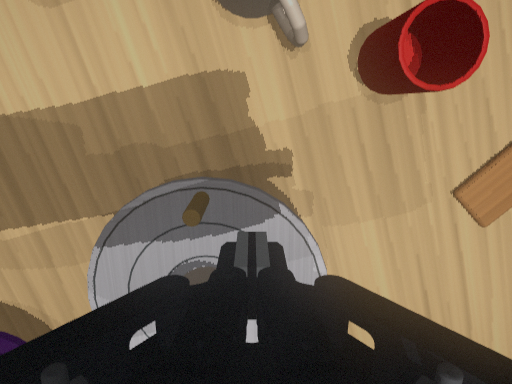

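```bash
python3 -m handwheel '{"delta_pos":[[0,-0.01,0.6],[0,0,0.6],[0,0,0.22],[0,0,0],[0,0,0]],"yaw":[0,0,0,0,0]}'
python3 - <<'E'
from h import *
s,M=axes(); c=np.array([491.,-280]); p=s['ee_pos'][:2]-c; xa=np.arctan2(M[1,0],M[0,0]); print(s['ee_pos'],np.degrees(xa),np.hypot(*p),np.degrees(np.arctan2(p[1],p[0])))
for th in [6,10,13,15,15,15]:
    t=np.radians(th); q=np.array([[np.cos(t),-np.sin(t)],[np.sin(t),np.cos(t)]])@p; dd=q-p
    X=np.array([np.cos(xa),np.sin(xa)]); Y=np.array([X[1],-X[0]])
    print(th,np.round([dd@X/50,dd@Y/50],3)); p=q; xa+=np.radians(10.2 if th>6 else 6)
E
```

```text
time: 22.2
ee_pos: [550.0, -207.3, 155.1]
orientation: [3.11, -0.439, 0.002]
ft_force: [-0.9, 0.4, -0.6]
width: 0.001
[ 549.9734189  -207.27150738  155.13683715] -16.080014694985692 93.63384952252173 50.96240961391005
6 [-0.184 -0.067]
10 [-0.311 -0.101]
13 [-0.406 -0.122]
15 [-0.477 -0.109]
15 [-0.484 -0.069]
15 [-0.488 -0.028]
```

```bash
python3 -m handwheel '{"delta_pos":[[-0.18,-0.07,0],[-0.31,-0.1,0],[-0.41,-0.12,0],[-0.48,-0.11,0],[-0.48,-0.07,0],[-0.49,-0.03,0],[0.2,0,0],[0,0,-0.8],[0,0,-1]],"yaw":[-0.1,-0.17,-0.17,-0.17,-0.17,-0.17,0,0,0]}'
python3 - <<'E'
from h import *
for i in range(3):
    q,d,m=snap('scene','f%d'%i); s=get_state(); print(s['time'],s['ee_pos'],s['ft_force'],pinc(m,d,q,np.array([493,-280.])))
P=pts(m,d);w=(d>0)&(abs(P[...,2]-138)<8)&(np.hypot(P[...,0]-491,P[...,1]+280)<40); Q=P[w];print(w.sum(),circ(Q))
E
```

```text
time: 23.32
ee_pos: [444.8, -195.6, 245.4]
orientation: [-2.943, -1.096, -0.0]
ft_force: [0.7, -0.6, 0.5]
width: -0.001
23.375 [ 447.27164483 -195.72017543  251.57794089] [ 4.18573611 -0.81729894  9.25136317] (np.int64(52), np.float64(174.91618729835687), array([ 410.70465585, -272.67877102,   87.86078176]))
23.425 [ 447.1436858  -196.22619284  249.2462022 ] [-0.46543712  0.2568244  -0.28078552] (np.int64(51), np.float64(179.44538562921562), array([ 410.5017622 , -279.20140475,   88.0129248 ]))
23.475 [ 446.18844381 -196.31987211  247.09456521] [-0.21317736 -0.41985482 -1.01469888] (np.int64(51), np.float64(-176.42310749171784), array([ 410.34107518, -285.16699115,   87.08134299]))
156 (array([ 492.87784714, -279.03456313]), np.float64(25.99435212662182))
```

View pics/f2.png

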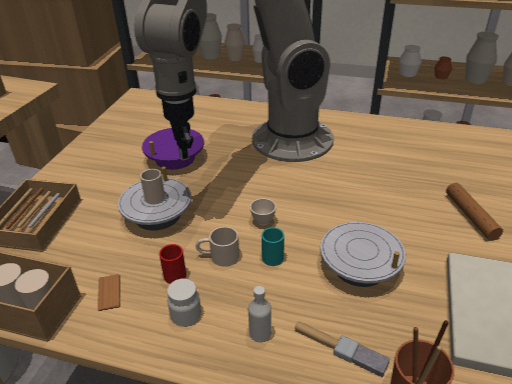

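The wheel is running on by itself at about 85°/s, with the cup upright and centred and the gripper clear above it. Handing in.

```bash
python3 - <<'E'
from h import *
print(ticket.finish_job())
E
```

```text
the job is handed in; nothing more can be done
None
```

I handed the job in at about 23.5 s. The cup is on the free-running wheel, which was turning by itself when I let it be.

- **Test pushes:** I pushed each empty wheel about 70° anticlockwise by its pin. The wheel on the robot's right coasted on by itself. The left one resisted with about 4 N and stopped dead.
- **Placing the cup:** I set the clay cup upright on the right wheel, with about 15 N of contact force at most, and let go.
- **Last push:** I pushed the right wheel about 60° the same way by its pin and lifted the gripper clear.
- **Last check:** The wheel was still running on at about 85°/s. The cup was upright and within about 1 mm of the axis, and nothing touched the wheel.

- **Disagreements:** The cameras differed by 3–4 mm on absolute x positions, so I judged the centring within each camera's own view. At first I took the right wheel for the dragging one because its pin stayed beside the finger, but later frames showed it coasting.
- **Unexplained force:** One reading during the final lift showed about 10 N, with the gripper already about 70 mm above the pin. The next two readings were back near zero, so I took it as the arm stopping.

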